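# Stow the sharpening stones and hold the case lid at its balance point

### The arm

A 6-joint arm with a two-finger parallel gripper is mounted at the origin on the work surface. World frame = base frame: x ahead of the robot, y to its left, z up, the work surface at z = 0. Lengths are in m, angles in rad, forces in N, time in s.
With the tool pointing down it reaches from about 0.225 to 0.875 m from the base axis. Payload 3.4 kg.
Tool frame: the origin (TCP) lies between the finger pads; the fingertips stand 19 mm ahead of it and the grasp point (between the pads) is the TCP; z points along the fingers, y is the line along which they close (so a half turn about z gives the same grasp; the last joint's range is limited). The gripper opens to 85 mm and grips with 20 to 120 N. Pads are 22 mm wide; open, the fingers measure 114 mm over their backs; the gripper's body (76 mm by 85 mm) begins 54 mm behind the grasp point. The pads swing forward as they close: fully open they stand 13 mm farther back than shut.
Start: joints at [-1.337, 0.276, 1.505, -0, 1.361, -0.121], TCP at [0.2, -0.539, 0.223] pointing down, gripper open.
Joint ranges: [-2.89, 2.89], [-0.75, 2.08], [0.22, 2.7], [-1.18, 4.32], [0.11, 2.71], [-2.7, 2.7]. Speed limits (rad/s): [2.57, 2.57, 3.14, 3.14, 3.14, 3.14].

### API

Orientations are given as a unit quaternion [w, x, y, z].
In Python, from rig import get_state, imaging, ticket gives the robot as it stands. The module is installed in compiled form; this text tells all that it offers.
- The arm moves only by the shell command python3 -m inch 'ROWS' [FORCE]. ROWS is JSON, a list of rows, each an object with "claw": the opening, from -1 (shut) to 1 (fully open); "travel": the shift along the world's x, y, z in units of 200 mm (1.0 is 200 mm), a list of three; "turn": the turn about the world's z in units of 180 degrees (1.0 is 180 degrees). A call has 1 to 5 rows; each row is the pose to reach, as a shift and turn from the pose commanded when the call began, turning the shorter way round; what a row does not reach only later rows make up. A row lasts 1/10 s, in which the tool goes at most 50 mm and 8.59 degrees, less where a joint would pass 70% of its speed; a pose out of reach is approached as far as the arm can. A call with a number of a shift or a turn outside -1 to 1 is refused whole. A call with a gripper value outside its range is refused whole. The fingers move at their own pace and stop on an object; FORCE is the grip in N (left out, the last holds). Time passes only in rows, so rows that repeat a pose let the fingers close. It gives the time, the measured TCP pose, the force, the opening and the grip force at its end, in the units of the state.
- get_state(): the state, without advancing time (a new reading comes with each control period).
- imaging.get_image(name): name is "side" or "top"; returns the picture (480x640x3 uint8, red, green, blue); there is no depth.
- imaging.camera_params(name): a dict with "camera_matrix" (3x3 intrinsics, pixels), "k1" (the pictures are not rectified: a ray, as slopes to the right and down, at radius r is drawn at 1 + k1 r^2 times it, then the intrinsics apply), "cam_to_world" (4x4, takes a point from camera to world coordinates). Camera axes: x right, y down, z forward; pixel columns grow to the right and rows downward; lengths in m; the calibration is good to about 2 mm. A picture is of the moment at which its call begins. camera_params takes no time and is no camera call.
- ticket.sign_off(): hands the job in; it is judged then, once.
The state is a dict: "clock": time; "qpos": joint angles; "qd": joint speeds; "effort": joint torques, N m; "position": TCP position; "ee_rot": TCP orientation; "contact_force": force on the tool from outside, world axes, zero at the start; "moment": the same for the moment, N m; "width": finger opening in m; "gripper_force": force on a finger pad.
Only numpy, scipy, OpenCV 4.12 (cv2) and the standard library are available. Lean on these libraries where they do the work, as an engineer would, in place of code of your own. Each camera call takes 0.05 s, during which the arm holds its last target. There are 200 camera calls.

### The job

Lay both sharpening stones flat in the open stone case, the long one in the long pocket and the short one in the short pocket; set them down, do not drop them. Then take the lid in the fingers (the round dowel on it is its handle), swing it from where it leans back up to its balance point, where it stands straight upright and would fall neither way, and finish while still gripping it there, so that I can screw on the lid stay. Do not tip the lid over towards the case, and leave the other things on the bench where they are.

Things in the scene. Friction and masses are not known exactly. Their poses are not given: they have to be found in the camera images.
- case: open wooden stone case, fixed, 135 mm deep (x) by 260 mm wide (y); walls 6 mm thick, 32 mm high. Origin at its underside centre, on the bench; x points from the front wall to the hinged wall, y along the hinge. Its floor, 8 mm above the bench, carries two pockets framed by ribs 5 mm thick and 8 mm high; fingertips 9 mm or more above the floor clear the ribs.
- pocket_long (a point): centre of the long pocket's floor (8 mm above the bench); axes as the case's. The pocket is 44 mm along the case's x, 120 mm along its y, 8 mm deep.
- pocket_short (a point): centre of the short pocket's floor (8 mm above the bench); axes as the case's. The pocket is 80 mm along the case's x, 44 mm along its y, 8 mm deep: it lies crosswise to the long one.
- mat: cork mat, 250 by 250 by 4 mm, fixed to the bench, on which the stones lie at the start; origin at its underside centre. Case and mat may be on either side of the bench.
- stone_long: long reddish sharpening stone lying flat on the mat, 110 (x) by 36 (y) by 22 mm (z), about 0.2 kg. Origin at the centre of its underside. The fingers can take it across its 36 mm width.
- stone_short: short reddish sharpening stone lying flat on the mat, 70 (x) by 36 (y) by 22 mm (z), about 0.12 kg. Origin at the centre of its underside. The fingers can take it across its 36 mm width.
- lid (a joint): lid angle (rad): 0 = upright, its weight exactly over the hinge (balance point); positive leans away from the case, it rests at the start on a stop at 0.60; negative leans towards the case, shut at -1.57. Nearly free hinge: it falls to the side it leans to. Wooden panel 12 mm thick, 246 mm wide, 0.28 to 0.56 kg; two ears on its free edge carry a round dowel handle.
- lid_bar (a point): centre of the dowel handle: 18 mm thick, parallel to the hinge, 98 mm free between the ears, 165 mm from the hinge axis, 31 mm clear of the panel's edge. Can be pinched from straight above at any lean; it turns between the pads as the lid swings. At lid angle a it lies 165 sin(a) mm along the case's x from the hinge and 165 cos(a) mm above it.
- lid_hinge (a point): middle of the lid's hinge axis, at the top of the case's far wall, 32 mm above the bench; the axis runs along the case's y.
- wax_tin: small round aluminium tin on the mat, 36 mm across, 24 mm high; origin at its underside centre; bystander
- turned_knob: small turned dark wood knob standing on the mat, 32 mm across, 34 mm high; origin at its underside centre; bystander
- bowl: turned pale wood bowl, 110 mm across, 55 mm high, standing on the bench; origin at its underside centre; bystander
- gouge_a: turning gouge lying on the bench, wooden handle 130 mm long and 28 mm thick, thin steel shaft 150 mm; origin under the ferrule; bystander
- gouge_b: another such gouge beside it; bystander
- mallet: round wooden mallet lying on the bench, head 72 mm thick and 90 mm long, handle 130 mm; origin under the joint of the two; bystander
Things that resemble listed ones, but are neither listed nor needed, are in the scene too. What is shaped like the stone_long but purple or white is not meant. Leave any white look-alike of the stone_short alone.

How it is judged:
On the way, in this order (a step that is already met when the one before it is completed fails the run):
1. both stones lie flat in their pockets, let go (horizontal distance between stone_long and pocket_long below 0.009 m and z of stone_long in the frame of pocket_long between -0.004 and 0.004 m and angle between each of stone_long, stone_short's own z axis and vertical below 0.08 rad and angle between the x axis of stone_long and the y axis of case, either way round below 0.17 rad and linear speed of each of stone_long, stone_short below 0.03 m/s and contact force between the fingers and stone_long below 0.1 N and horizontal distance between stone_short and pocket_short below 0.009 m and z of stone_short in the frame of pocket_short between -0.004 and 0.004 m and angle between the x axis of stone_short and the x axis of case, either way round below 0.17 rad and contact force between the fingers and stone_short below 0.1 N), for 0.2 s.
2. the lid is gripped by the fingers upright at its balance point, with the stones still in place (all of step 1 and value of joint lid between -0.08 and 0.08 rad and velocity of joint lid between -0.06 and 0.06 rad/s and contact force between the fingers and lid above 2 N), for 0.3 s.
At the end, for the whole second after the job is handed in: Each stone lies flat in its own pocket (centre within 9 mm, within 4 mm of the floor, long sides along the pocket within 0.17 rad, at rest, untouched by the fingers); the lid is within 0.08 rad of upright, not moving (under 0.06 rad/s), and still gripped by the fingers with more than 2 N (all of step 2); the arm keeps its last pose, push and grip.
It fails at once if the long stone is dropped (moves faster than 0.6 m/s outside the fingers) (linear speed of stone_long above 0.6 m/s and contact force between the fingers and stone_long below 0.05 N).
It fails at once if the short stone is dropped (moves faster than 0.6 m/s outside the fingers) (linear speed of stone_short above 0.6 m/s and contact force between the fingers and stone_short below 0.05 N).
It fails at once if the lid tips over towards the case (more than 0.3 rad past upright) (value of joint lid below -0.3 rad).
It fails at once if a bystander (tin, knob, bowl, gouge or mallet) is shifted by more than 30 mm (distance of any of wax_tin, turned_knob, bowl, gouge_a, gouge_b, mallet from where it was at the start of the episode above 0.03 m).
It also fails if it takes over 72 s, if anything falls off the work surface, if the arm or the gripper's body presses on something with over 40 N, if the wrist force passes 120 N, or if a joint passes its speed limit or range.

## Working session

There is one attempt and no reset: what is moved stays moved. The work goes in short steps, Python scripts to look and compute and a shell command to move; the robot and the scene stay as the last step left them, time stands still between calls to the robot, and variables do not carry over. Pictures are saved under pics/ and viewed, at most 10 in all, crops included, and the job is handed in when it is done.

```bash
mkdir -p pics; cat > h.py <<'E'
import numpy as np, cv2
from rig import get_state, imaging
def snap(name,f):
    im=imaging.get_image(name)[:,:,::-1].copy(); cv2.imwrite('pics/'+f,im); return im
def par(name):
    p=imaging.camera_params(name); return np.array(p['camera_matrix']),p['k1'],np.array(p['cam_to_world'])
def ray(name,uv):
    K,k1,T=par(name); d=np.array([k1,0,0,0,0.])
    n=cv2.undistortPointsIter(np.array(uv,float).reshape(-1,1,2),K,d,None,None,(3,100,1e-12)).reshape(-1,2)
    D=np.c_[n,np.ones(len(n))]@T[:3,:3].T
    return T[:3,3],D
def atz(name,uv,z):
    o,D=ray(name,uv); return o+D*((z-o[2])/D[:,2])[:,None]
def proj(name,P):
    K,k1,T=par(name); R=T[:3,:3].T
    return cv2.projectPoints(np.array(P,float).reshape(-1,1,3),cv2.Rodrigues(R)[0],-R@T[:3,3],K,np.array([k1,0,0,0,0.]))[0].reshape(-1,2)
E
python3 - <<'E'
from h import *
np.set_printoptions(precision=3,suppress=True)
for n in('top','side'):
    snap(n,n+'0.png'); print(par(n))
print(get_state())
E
```

```text
(array([[447.919,   0.   , 320.596],
       [  0.   , 447.919, 234.447],
       [  0.   ,   0.   ,   1.   ]]), -0.04094898195721042, array([[-0.014, -0.994,  0.107,  0.348],
       [-1.   ,  0.013, -0.01 ,  0.021],
       [ 0.009, -0.108, -0.994,  1.475],
       [ 0.   ,  0.   ,  0.   ,  1.   ]]))
(array([[474.099,   0.   , 316.549],
       [  0.   , 474.099, 230.387],
       [  0.   ,   0.   ,   1.   ]]), -0.08265849862328967, array([[-0.915, -0.291,  0.279,  0.197],
       [-0.403,  0.647, -0.647,  0.768],
       [ 0.008, -0.705, -0.71 ,  0.965],
       [ 0.   ,  0.   ,  0.   ,  1.   ]]))
{'clock': 0.1, 'qpos': array([-1.337,  0.277,  1.506,  0.   ,  1.361, -0.121]), 'qd': array([ 0.001, -0.002, -0.002, -0.   ,  0.   , -0.001]), 'effort': array([  0.001, -41.77 , -24.641,  -0.   ,   0.006,  -0.   ]), 'position': array([ 0.2  , -0.539,  0.222]), 'ee_rot': array([-0.001,  0.984,  0.176, -0.   ]), 'contact_force': array([-0.302,  0.487, -0.686]), 'moment': array([ 0.003,  0.076, -0.028]), 'gripper_force': 0.0, 'width': 0.08519331235958708}
```

View pics/top0.png

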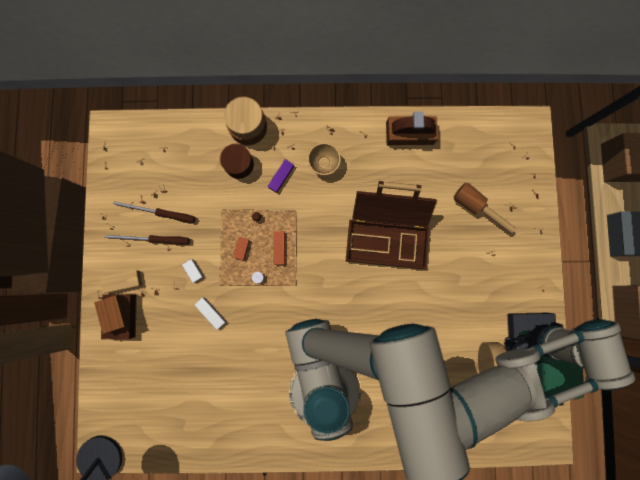

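View pics/side0.png

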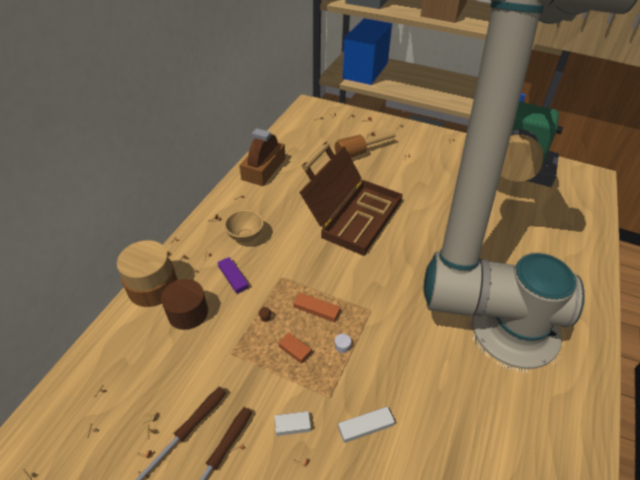

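Top view: the mat is at about (258,248). The long reddish stone is at (279,248) and the short one at (241,249). The knob is at (257,217) and the tin at (257,278). The case is at (388,245), with its long pocket at (370,244), short pocket at (408,247) and dowel at (399,187).

Candidates for the stones are reddish (279,248) and (241,249), purple (281,176), and white (193,271) and (210,313). Only the two reddish ones on the mat fit. I'll confirm that in one enlarged crop.

```bash
python3 - <<'E'
from h import *
np.set_printoptions(precision=4,suppress=True)
im=cv2.imread('pics/top0.png'); hsv=cv2.cvtColor(im,cv2.COLOR_BGR2HSV)
cv2.imwrite('pics/crop0.png',cv2.resize(im[175:295,215:440],None,fx=3.5,fy=3.5,interpolation=cv2.INTER_CUBIC))
roi=np.zeros(im.shape[:2],np.uint8); roi[210:287,220:297]=1
m=((hsv[...,0]<10)&(hsv[...,1]>150)&(hsv[...,2]>120)).astype(np.uint8)*roi
n,l,s,c=cv2.connectedComponentsWithStats(m)
for i in range(1,n):
    if s[i,4]<60: continue
    ys,xs=np.where(l==i); P=atz('top',np.c_[xs,ys],0.020)[:,:2]
    r=cv2.minAreaRect((P*1000).astype(np.float32)); e=np.linalg.eigh(np.cov(P.T))[1][:,1]
    print(s[i],c[i],P.mean(0),r,'axis deg',np.degrees(np.arctan2(e[1],e[0])))
E
```

```text
[274 231  10  34 323] [278.5325 247.548 ] [0.4637 0.1439] ((464.00543212890625, 143.91043090820312), (29.404905319213867, 107.63899993896484), 89.85258483886719) axis deg 179.47179267584343
[234 238  14  22 198] [240.6162 248.2424] [0.463  0.2673] ((463.06256103515625, 267.6870422363281), (31.5126953125, 67.21552276611328), 74.25023651123047) axis deg 164.94538294000537
```

View pics/crop0.png

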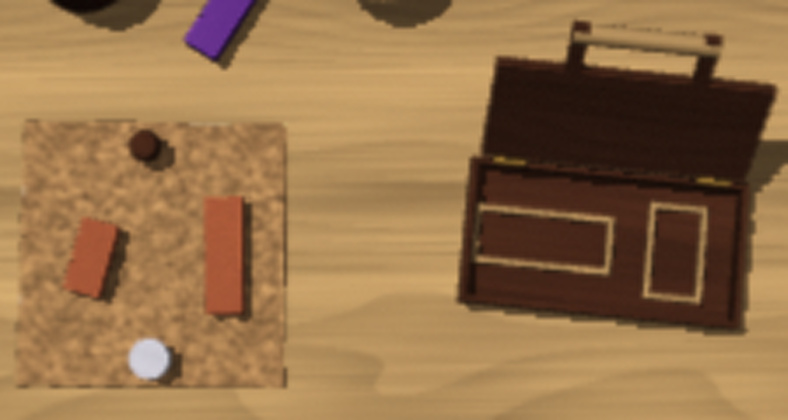

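The crop confirms the two reddish stones on the mat, with the knob above and the tin below them. It also shows the pale rib frames of both pockets and the dowel between the lid's ears. Next I'll fit the case.

```bash
python3 - <<'E'
from h import *
np.set_printoptions(precision=4,suppress=True)
im=cv2.imread('pics/top0.png')
cr=lambda L:(np.array(L,float)+.5)/3.5-.5+[215,175]
# outer rim corners
P=atz('top',cr([(472,157),(459,300),(742,327),(748,183)]),.032)[:,:2]
print('rim',P,P.mean(0),[np.linalg.norm(P[i]-P[i-1]) for i in range(4)])
e=(P[1]-P[2])+(P[0]-P[3]); print('yaxis deg',np.degrees(np.arctan2(e[1],e[0])))
# ribs
g=im.astype(int); m=np.zeros(im.shape[:2],np.uint8); m[230:263,350:420]=(g[230:263,350:420].min(2)*0+g[230:263,350:420,1]>75)
n,l,s,c=cv2.connectedComponentsWithStats(m,connectivity=8)
for i in range(1,n):
    if s[i,4]<25: continue
    ys,xs=np.where(l==i); Q=atz('top',np.c_[xs,ys],.016)[:,:2]
    print(s[i],cv2.minAreaRect((Q*1000).astype(np.float32)))
for nm,L in(('L',[(478,206),(613,217),(609,273),(476,261)]),('S',[(652,202),(707,208),(699,302),(644,295)])):
    Q=atz('top',cr(L),.016)[:,:2]; print(nm,Q.mean(0),[np.linalg.norm(Q[i]-Q[i-1]) for i in range(4)])
# bar
b=cr([(580,37),(714,47),(647,42)])
print('bar',atz('top',b,.032+.165*np.cos(.6)))
# side bar ray check
E
python3 - <<'E'
import cv2
im=cv2.imread('pics/side0.png'); cv2.imwrite('pics/crops.png',cv2.resize(im[135:375,225:415],None,fx=2.5*1.0,fy=2.5,interpolation=cv2.INTER_CUBIC))
E
```

```text
rim [[ 0.5513 -0.0883]
 [ 0.4186 -0.0736]
 [ 0.3901 -0.3344]
 [ 0.5238 -0.3452]] [ 0.4709 -0.2104] [np.float64(0.25843890161601907), np.float64(0.13354431289990393), np.float64(0.2624294127504137), np.float64(0.13416629684155834)]
yaxis deg 83.82752763827438
[351 233  40  21 178] ((475.48944091796875, -156.25277709960938), (125.72189331054688, 55.35695266723633), 83.5364761352539)
[398 233  19  29 156] ((461.300537109375, -277.8841857910156), (55.53472900390625, 90.45061492919922), 83.50399780273438)
L [ 0.4751 -0.1553] [np.float64(0.05170197264040956), np.float64(0.1270871581086911), np.float64(0.052792830955658336), np.float64(0.12481052706732212)]
S [ 0.4619 -0.2785] [np.float64(0.0878248235110532), np.float64(0.05210746678411537), np.float64(0.08879482849615562), np.float64(0.05186517304481207)]
bar [[ 0.634  -0.172   0.1682]
 [ 0.6242 -0.2863  0.1682]
 [ 0.6291 -0.2291  0.1682]]
```

View pics/crops.png

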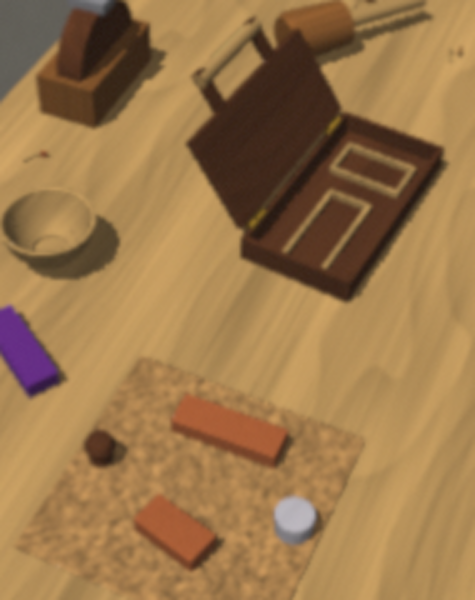

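The side crop agrees with the top view: stones at crop (230,432) and (176,531), short-pocket frame at (373,170), dowel from (200,80) to (260,27). Next I'll cross-check those positions with the side calibration.

```bash
python3 - <<'E'
from h import *
np.set_printoptions(precision=4,suppress=True)
cr=lambda L:(np.array(L,float)+.5)/2.5-.5+[225,135]
a=lambda L,z:atz('side',cr(L),z)[:,:2]
P=a([(187,397),(290,437),(278,465),(172,424)],.026);print('L',P.mean(0))
P=a([(158,497),(216,540),(195,565),(136,522)],.026);print('S',P.mean(0))
P=a([(350,148),(413,166),(399,193),(332,175)],.016);print('pS',P.mean(0))
print('longrib corners inner end',a([(332,196),(369,207)],.016))
P=a([(200,80),(260,27)],.168);print('bar',P,P.mean(0))
th=np.radians(-6.4);x=np.array([np.cos(th),np.sin(th)]);y=np.array([-x[1],x[0]])
c=np.array([.4709,-.2104]);print('bar from rim', c+x*(.0645+.165*np.sin(.6)),'upright',c+x*.0645)
for n,p in(('pL',[.4755,-.156]),('pS',[.4616,-.278])):print(n,(p-c)@x,(p-c)@y)
print('axisdeg gripper', get_state()['ee_rot'])
E
```

```text
L [0.4601 0.1495]
S [0.4611 0.2708]
pS [ 0.4596 -0.2742]
longrib corners inner end [[ 0.4893 -0.2112]
 [ 0.4435 -0.2114]]
bar [[ 0.6389 -0.1695]
 [ 0.6176 -0.2889]] [ 0.6283 -0.2292]
bar from rim [ 0.6276 -0.228 ] upright [ 0.535  -0.2176]
pL -0.00149257748388537 0.05457373189048554
pS -0.0017067418310459162 -0.06821537240477515
axisdeg gripper [-0.0008  0.9843  0.1765 -0.    ]
```

Both cameras agree to about 4 mm, and the offset is the same for the stones and the case. I'll use averages: short stone (0.462, 0.269) at -15°, long stone (0.462, 0.147) at 0°, case yaw -6.4°. Now I'll move over the short stone.

```bash
python3 -m inch '[{"claw":1,"travel":[0.06,0.2,0],"turn":-0.01},{"claw":1,"travel":[0.13,0.4,0],"turn":-0.02},{"claw":1,"travel":[0.2,0.6,0],"turn":-0.03},{"claw":1,"travel":[0.26,0.81,0],"turn":-0.04},{"claw":1,"travel":[0.26,0.81,0],"turn":-0.04}]' 40
python3 -m inch '[{"claw":1,"travel":[0.06,0.2,0],"turn":-0.01},{"claw":1,"travel":[0.13,0.4,0],"turn":-0.02},{"claw":1,"travel":[0.2,0.6,0],"turn":-0.03},{"claw":1,"travel":[0.26,0.81,0],"turn":-0.04},{"claw":1,"travel":[0.26,0.81,0],"turn":-0.04}]'
python3 -m inch '[{"claw":1,"travel":[0.06,0.2,0],"turn":-0.01},{"claw":1,"travel":[0.13,0.4,0],"turn":-0.02},{"claw":1,"travel":[0.2,0.6,0],"turn":-0.03},{"claw":1,"travel":[0.26,0.81,0],"turn":-0.04},{"claw":1,"travel":[0.26,0.81,0],"turn":-0.04}]'
python3 -m inch '[{"claw":1,"travel":[0.06,0.2,0],"turn":-0.01},{"claw":1,"travel":[0.13,0.4,0],"turn":-0.02},{"claw":1,"travel":[0.2,0.6,0],"turn":-0.03},{"claw":1,"travel":[0.26,0.81,0],"turn":-0.04},{"claw":1,"travel":[0.26,0.81,0],"turn":-0.04}]'
```

```text
clock: 0.6
position: [0.2521, -0.3713, 0.2226]
ee_rot: [-0.002, 0.993, 0.116, 0.0]
contact_force: [-0.3, -1.1, -0.2]
width: 0.0854
gripper_force: 0.0
clock: 1.1
position: [0.3039, -0.2108, 0.2228]
ee_rot: [-0.001, 0.999, 0.054, 0.0]
contact_force: [-0.7, -0.8, 0.3]
width: 0.0856
gripper_force: 0.0
clock: 1.6
position: [0.3569, -0.0495, 0.223]
ee_rot: [-0.001, 1.0, -0.007, 0.0]
contact_force: [-0.3, -1.2, -0.7]
width: 0.0854
gripper_force: 0.0
clock: 2.1
position: [0.41, 0.1117, 0.2228]
ee_rot: [-0.001, 0.997, -0.071, 0.001]
contact_force: [-0.8, -0.4, -1.2]
width: 0.0854
gripper_force: 0.0
```

```bash
python3 -m inch '[{"claw":1,"travel":[0.06,0.2,0],"turn":-0.01},{"claw":1,"travel":[0.13,0.4,0],"turn":-0.02},{"claw":1,"travel":[0.2,0.6,-0.2],"turn":-0.03},{"claw":1,"travel":[0.26,0.785,-0.4],"turn":-0.038},{"claw":1,"travel":[0.26,0.785,-0.61],"turn":-0.038}]'
python3 -m inch '[{"claw":1,"travel":[0,0,0],"turn":0},{"claw":1,"travel":[0,0,0],"turn":0}]'
python3 - <<'E'
from h import *
im=snap('side','s1.png'); u=proj('side',[[.462,.269,.03]])[0].astype(int); print(u,proj('side',[get_state()['position']]))
x,y=u[0]-80,max(u[1]-110,0)
cv2.imwrite('pics/s1c.png',cv2.resize(im[y:y+150,x:x+200],None,fx=4,fy=4,interpolation=cv2.INTER_CUBIC)); print(x,y)
E
```

```text
clock: 2.6
position: [0.4644, 0.2671, 0.1041]
ee_rot: [-0.002, 0.991, -0.133, 0.003]
contact_force: [0.2, -0.2, -1.1]
width: 0.0853
gripper_force: 0.0
clock: 2.8
position: [0.46, 0.2634, 0.1033]
ee_rot: [0.001, 0.991, -0.133, -0.001]
contact_force: [0.5, -0.2, 0.4]
width: 0.0856
gripper_force: 0.0
[294 345] [[295.52267931 325.02760175]]
214 235
```

View pics/s1c.png

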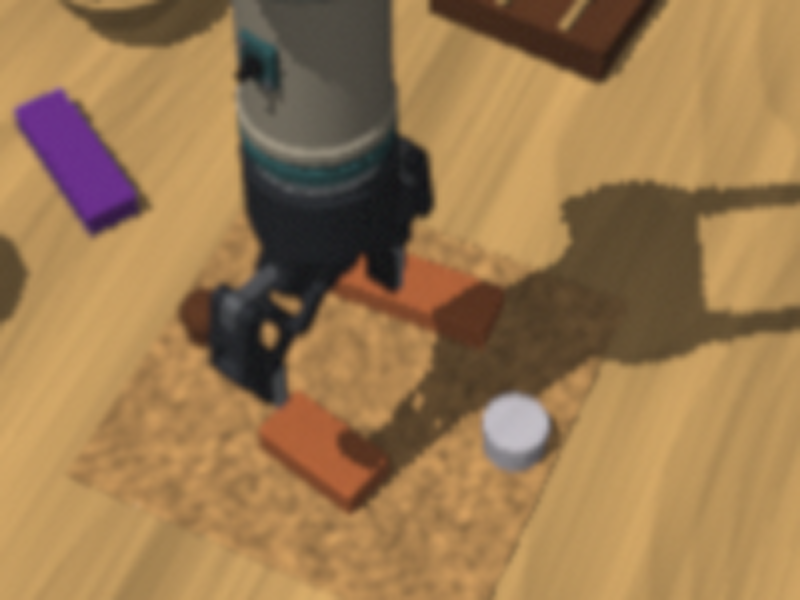

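The gripper sits above and astride the short stone (crop (325,450)), with one finger at (255,350) and the other at (385,260). It is clear of the tin at (517,430) and the knob. Descending now.

```bash
python3 -m inch '[{"claw":1,"travel":[0.01,0.025,-0.1],"turn":0},{"claw":1,"travel":[0.01,0.025,-0.2],"turn":0},{"claw":1,"travel":[0.01,0.025,-0.3],"turn":0},{"claw":1,"travel":[0.01,0.025,-0.35],"turn":0},{"claw":1,"travel":[0.01,0.025,-0.35],"turn":0}]'
python3 -m inch '[{"claw":1,"travel":[0,0,0],"turn":0},{"claw":1,"travel":[0,0,0],"turn":0},{"claw":1,"travel":[0,0,0],"turn":0}]'
```

```text
clock: 3.35
position: [0.4623, 0.2695, 0.0347]
ee_rot: [-0.0, 0.991, -0.134, 0.0]
contact_force: [0.4, -0.1, -0.1]
width: 0.0854
gripper_force: 0.0
clock: 3.65
position: [0.4624, 0.2705, 0.035]
ee_rot: [-0.001, 0.991, -0.133, 0.001]
contact_force: [-1.1, 0.4, 0.2]
width: 0.0853
gripper_force: 0.0
```

```bash
python3 -m inch '[{"claw":1,"travel":[0,0,-0.015],"turn":0},{"claw":0,"travel":[0,0,-0.015],"turn":0},{"claw":-0.3,"travel":[0,0,-0.015],"turn":0},{"claw":-0.5,"travel":[0,0,-0.015],"turn":0},{"claw":-0.5,"travel":[0,0,-0.015],"turn":0}]' 40
python3 -m inch '[{"claw":-0.5,"travel":[0,0,0],"turn":0},{"claw":-0.5,"travel":[0,0,0],"turn":0},{"claw":-0.5,"travel":[0,0,0],"turn":0},{"claw":-0.5,"travel":[0,0,0],"turn":0},{"claw":-0.5,"travel":[0,0,0],"turn":0}]'
```

```text
clock: 4.15
position: [0.4616, 0.2703, 0.0309]
ee_rot: [0.0, 0.991, -0.133, -0.0]
contact_force: [-0.5, -0.2, -0.5]
width: 0.0283
gripper_force: 0.0
clock: 4.65
position: [0.4616, 0.2702, 0.0309]
ee_rot: [0.0, 0.991, -0.133, -0.0]
contact_force: [-0.5, 0.6, -0.1]
width: 0.0212
gripper_force: 0.0
```

The fingers closed without gripping anything, so I'll look.

```bash
python3 - <<'E'
from h import *
im=snap('side','s2.png')
x,y=214,235
cv2.imwrite('pics/s2c.png',cv2.resize(im[y:y+150,x:x+200],None,fx=4,fy=4,interpolation=cv2.INTER_CUBIC)); print(proj('side',[get_state()['position']]))
E
```

```text
[[294.90142776 345.53494334]]
```

View pics/s2c.png

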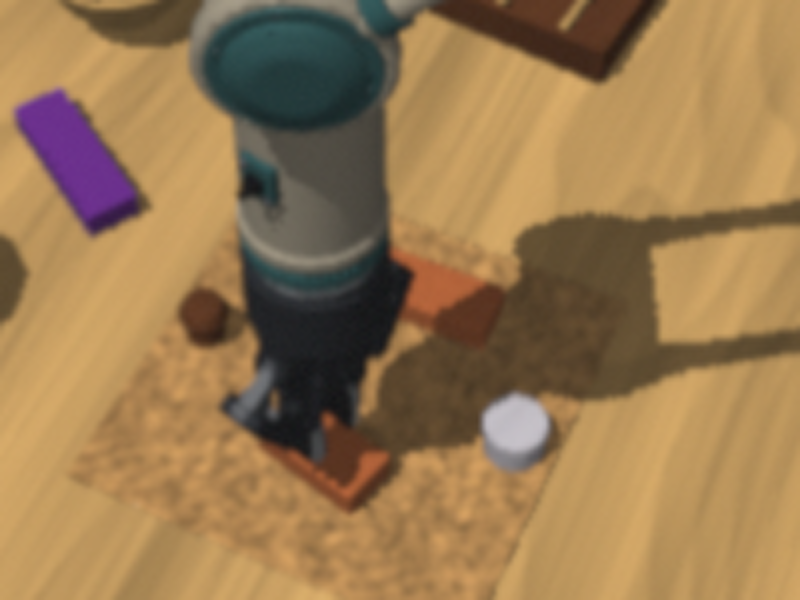

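The fingers look closed above the stone: the near tip, at crop (315,455), sits on the stone's top edge. I'll work out the true tip height from both pictures.

```bash
python3 - <<'E'
from h import *
np.set_printoptions(precision=1,suppress=True)
cr=lambda a:(np.array(a)+.5)/4-.5+[214,235]
d=np.array([.264,.965,0])
print('open obs near',cr((275,400)),'far',cr((390,285)))
p=np.array([.46,.2634,.1033])
for o in(0,.006,.013,.019,.026): print(o,proj('side',[p+d*.0427-[0,0,o],p+d*.057-[0,0,o],p-d*.0427-[0,0,o],p-d*.057-[0,0,o]]).ravel())
print('closed obs near tip',cr((315,455)))
p=np.array([.4616,.2702,.0309])
for o in(0,.006,.013,.019): print(o,proj('side',[p+d*.0106-[0,0,o],p+d*.025-[0,0,o]]).ravel())
s=get_state();print(s['qpos'],s['contact_force'],s['width'],s['position']*1000)
E
```

```text
open obs near [282.4 334.6] far [311.1 305.9]
0 [282.8 338.8 278.2 343.3 308.8 312.7 313.  308.5]
0.006 [282.9 340.3 278.3 344.9 308.9 314.3 313.  310.1]
0.013 [283.  342.1 278.5 346.6 308.9 316.1 313.  312. ]
0.019 [283.2 343.6 278.6 348.1 308.9 317.6 313.  313.5]
0.026 [283.3 345.3 278.8 349.8 308.9 319.4 313.  315.3]
closed obs near tip [292.4 348.4]
0 [291.8 348.7 287.5 353.1]
0.006 [291.9 350.1 287.6 354.5]
0.013 [292.  351.7 287.8 356.1]
0.019 [292.1 353.1 287.9 357.5]
[ 0.4  0.4  1.9 -0.   0.9  2.2] [-0.4 -0.5  0.1] 0.02126728476115052 [461.6 270.3  30.9]
```

The pictures put the fingertips at about the reported TCP height, not 19 mm below it, so the fingers were still above the stone. I'll open, go about 15 mm lower and close again while watching the force.

```bash
python3 -m inch '[{"claw":0.5,"travel":[0,0,0],"turn":0},{"claw":1,"travel":[0,0,0],"turn":0},{"claw":1,"travel":[0,0,0],"turn":0},{"claw":1,"travel":[0,0,0],"turn":0},{"claw":1,"travel":[0,0,0],"turn":0}]' 40
python3 -m inch '[{"claw":1,"travel":[0,0,-0.025],"turn":0},{"claw":1,"travel":[0,0,-0.05],"turn":0},{"claw":1,"travel":[0,0,-0.075],"turn":0},{"claw":1,"travel":[0,0,-0.075],"turn":0},{"claw":1,"travel":[0,0,-0.075],"turn":0}]'
python3 -m inch '[{"claw":0.2,"travel":[0,0,0],"turn":0},{"claw":0,"travel":[0,0,0],"turn":0},{"claw":-0.4,"travel":[0,0,0],"turn":0},{"claw":-0.4,"travel":[0,0,0],"turn":0},{"claw":-0.4,"travel":[0,0,0],"turn":0}]'
python3 -m inch '[{"claw":-0.4,"travel":[0,0,0],"turn":0},{"claw":-0.4,"travel":[0,0,0],"turn":0},{"claw":-0.4,"travel":[0,0,0],"turn":0},{"claw":-0.4,"travel":[0,0,0],"turn":0},{"claw":-0.4,"travel":[0,0,0],"turn":0}]'
```

```text
clock: 5.2
position: [0.4616, 0.2703, 0.0309]
ee_rot: [0.0, 0.991, -0.133, -0.0]
contact_force: [0.5, -0.6, -0.2]
width: 0.0857
gripper_force: 0.0
clock: 5.7
position: [0.4614, 0.2702, 0.0156]
ee_rot: [0.0, 0.991, -0.133, -0.0]
contact_force: [0.1, 0.5, 0.4]
width: 0.0852
gripper_force: 0.0
clock: 6.2
position: [0.462, 0.2712, 0.018]
ee_rot: [-0.001, 0.991, -0.134, 0.0]
contact_force: [-3.3, 1.9, 13.3]
width: 0.0262
gripper_force: 17.4
clock: 6.7
position: [0.462, 0.2712, 0.018]
ee_rot: [-0.001, 0.991, -0.134, 0.001]
contact_force: [-3.6, 1.8, 14.2]
width: 0.0259
gripper_force: 17.6
```

The fingers are pressing on the stone's top (+14 N), so the tips really are higher than stated. I'll open, go 12 mm lower and close gently.

```bash
python3 -m inch '[{"claw":0.5,"travel":[0,0,0.025],"turn":0},{"claw":1,"travel":[0,0,0.025],"turn":0},{"claw":1,"travel":[0,0,0.025],"turn":0},{"claw":1,"travel":[0,0,0.025],"turn":0},{"claw":1,"travel":[0,0,0.025],"turn":0}]' 25
python3 -m inch '[{"claw":1,"travel":[0,0,-0.02],"turn":0},{"claw":1,"travel":[0,0,-0.04],"turn":0},{"claw":1,"travel":[0,0,-0.06],"turn":0},{"claw":1,"travel":[0,0,-0.085],"turn":0},{"claw":1,"travel":[0,0,-0.085],"turn":0}]'
python3 -m inch '[{"claw":0.4,"travel":[0,0,0],"turn":0},{"claw":0.2,"travel":[0,0,0],"turn":0},{"claw":0,"travel":[0,0,0],"turn":0},{"claw":-0.1,"travel":[0,0,0],"turn":0},{"claw":-0.1,"travel":[0,0,0],"turn":0}]'
python3 - <<'E'
from h import *
im=snap('side','s3.png')
x,y=214,235
cv2.imwrite('pics/s3c.png',cv2.resize(im[y:y+150,x:x+200],None,fx=4,fy=4,interpolation=cv2.INTER_CUBIC))
E
```

```text
clock: 7.2
position: [0.4613, 0.2701, 0.0205]
ee_rot: [0.0, 0.991, -0.133, -0.0]
contact_force: [-0.2, -1.0, 0.2]
width: 0.0856
gripper_force: 0.0
clock: 7.7
position: [0.4609, 0.27, 0.003]
ee_rot: [0.001, 0.991, -0.133, -0.001]
contact_force: [0.9, 0.0, -0.0]
width: 0.0854
gripper_force: 0.0
clock: 8.2
position: [0.4617, 0.2703, 0.0041]
ee_rot: [-0.0, 0.991, -0.133, 0.0]
contact_force: [-0.2, 0.5, -0.2]
width: 0.0385
gripper_force: 0.0
```

View pics/s3c.png

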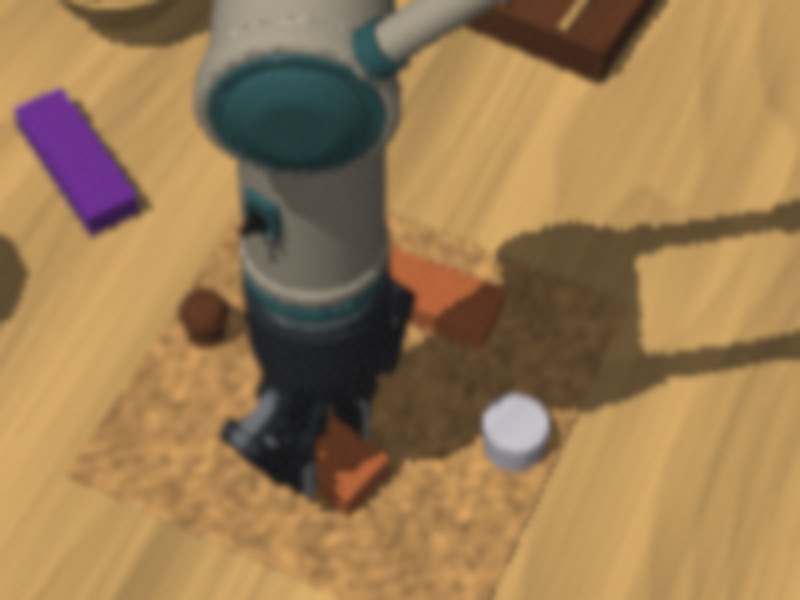

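The fingers are now astride the short stone at its middle; the near finger covers its front face at crop (295,475). Closing.

```bash
python3 -m inch '[{"claw":-0.3,"travel":[0,0,0],"turn":0},{"claw":-0.3,"travel":[0,0,0],"turn":0},{"claw":-0.3,"travel":[0,0,0],"turn":0},{"claw":-0.3,"travel":[0,0,0],"turn":0},{"claw":-0.3,"travel":[0,0,0],"turn":0}]' 40
```

```text
clock: 8.75
position: [0.4618, 0.2704, 0.0043]
ee_rot: [-0.0, 0.991, -0.133, 0.0]
contact_force: [-0.6, -0.1, 5.1]
width: 0.0349
gripper_force: 41.2
```

It grips at 35 mm. Lifting and carrying it to the short pocket.

```bash
python3 -m inch '[{"claw":-0.3,"travel":[0,0,0.05],"turn":0},{"claw":-0.3,"travel":[0,0,0.15],"turn":0},{"claw":-0.3,"travel":[0,0,0.3],"turn":0},{"claw":-0.3,"travel":[0,0,0.45],"turn":0},{"claw":-0.3,"travel":[0,0,0.55],"turn":0}]' 50
python3 -m inch '[{"claw":-0.3,"travel":[0,-0.1,0],"turn":0.01},{"claw":-0.3,"travel":[0,-0.25,0],"turn":0.02},{"claw":-0.3,"travel":[0,-0.45,0],"turn":0.03},{"claw":-0.3,"travel":[0,-0.65,0],"turn":0.04},{"claw":-0.3,"travel":[0,-0.85,0],"turn":0.049}]'
python3 -m inch '[{"claw":-0.3,"travel":[0,-0.2,0],"turn":0},{"claw":-0.3,"travel":[0,-0.4,0],"turn":0},{"claw":-0.3,"travel":[0,-0.6,0],"turn":0},{"claw":-0.3,"travel":[0,-0.8,0],"turn":0},{"claw":-0.3,"travel":[0,-0.95,0],"turn":0}]'
python3 -m inch '[{"claw":-0.3,"travel":[0,-0.2,0],"turn":0},{"claw":-0.3,"travel":[0,-0.4,0],"turn":0},{"claw":-0.3,"travel":[0,-0.6,0],"turn":0},{"claw":-0.3,"travel":[0,-0.75,0],"turn":0},{"claw":-0.3,"travel":[0,-0.85,0],"turn":0}]'
python3 -m inch '[{"claw":-0.3,"travel":[0,-0.07,0],"turn":0},{"claw":-0.3,"travel":[0,-0.07,0],"turn":0},{"claw":-0.3,"travel":[0,-0.07,0],"turn":0}]'
python3 - <<'E'
from h import *
im=snap('side','s4.png');t=snap('top','t4.png')
a=cv2.resize(im[130:280,270:430],None,fx=2.5,fy=2.5,interpolation=cv2.INTER_CUBIC);b=cv2.resize(t[170:320,330:490],None,fx=2.5,fy=2.5,interpolation=cv2.INTER_CUBIC)
cv2.imwrite('pics/m4.png',np.hstack([a,b]))
E
```

```text
clock: 9.25
position: [0.4619, 0.2704, 0.1159]
ee_rot: [-0.0, 0.991, -0.133, 0.001]
contact_force: [0.1, -1.1, -1.3]
width: 0.0345
gripper_force: 50.9
clock: 9.75
position: [0.4608, 0.099, 0.1139]
ee_rot: [0.0, 0.998, -0.056, -0.0]
contact_force: [0.3, -0.6, -0.8]
width: 0.0346
gripper_force: 50.9
clock: 10.25
position: [0.461, -0.0919, 0.114]
ee_rot: [0.0, 0.998, -0.057, -0.0]
contact_force: [0.5, -1.0, -1.6]
width: 0.0348
gripper_force: 50.9
clock: 10.75
position: [0.4611, -0.262, 0.1138]
ee_rot: [0.0, 0.998, -0.058, -0.0]
contact_force: [-0.1, 1.1, -1.1]
width: 0.0346
gripper_force: 50.9
clock: 11.05
position: [0.4611, -0.2727, 0.1137]
ee_rot: [-0.001, 0.998, -0.057, -0.0]
contact_force: [0.3, 0.2, -1.0]
width: 0.0347
gripper_force: 50.9
```

View pics/m4.png

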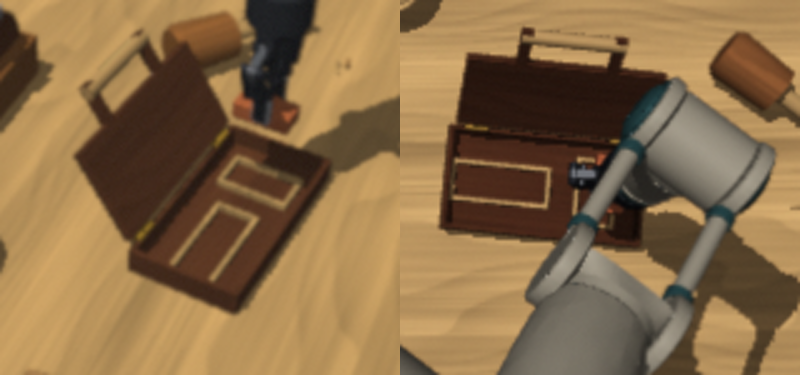

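Left panel: the stone hangs at about crop (265,112), right way round. The short-pocket frame shows at (258,185), and the mallet and lid are undisturbed. I'll fit the held stone's position numerically.

```bash
python3 - <<'E'
from h import *
from scipy.optimize import minimize
np.set_printoptions(precision=4,suppress=True)
im=cv2.imread('pics/s4.png');hsv=cv2.cvtColor(im,cv2.COLOR_BGR2HSV)
m=((hsv[...,0]<12)&(hsv[...,1]>130)&(hsv[...,2]>70)).astype(np.uint8);k=np.zeros_like(m);k[160:190,358:395]=1;m*=k
ys,xs=np.where(m);print(xs.min(),xs.max(),ys.min(),ys.max(),m.sum())
th=np.radians(-6.6);R=np.array([[np.cos(th),-np.sin(th)],[np.sin(th),np.cos(th)]])
def hull(x,y,z):
    c=np.array([(a,b)for a in(-.035,.035)for b in(-.018,.018)])@R.T+[x,y]
    return proj('side',np.vstack([np.c_[c,np.full(4,z+h)]for h in(0,.022)]))
for z in(.1134,.105,.12):
    u=hull(.461,-.2727,z);print(z,u.min(0),u.max(0))
u=hull(.461,-.2727,.1134);print(u)
print('edge left col rows',[ (c,ys[xs==c].min(),ys[xs==c].max()) for c in range(xs.min(),xs.max()+1,3)])
E
```

```text
363 388 167 189 173
0.1134 [362.7988 164.2758] [391.2499 185.1204]
0.105 [362.5771 166.6066] [390.9031 187.4164]
0.12 [362.9742 162.4307] [391.5243 183.3023]
[[390.3472 178.2005]
 [385.1266 185.1204]
 [368.3006 170.339 ]
 [362.7988 177.0085]
 [391.2499 172.1181]
 [385.9868 179.0112]
 [368.9396 164.2758]
 [363.3877 170.9164]]Traceback (most recent call last):
  File "<stdin>", line 14, in <module>
    return umr_minimum(a, axis, None, out, keepdims, initial, where)
ValueError: zero-size array to reduction operation minimum which has no identity
```

```bash
python3 -m inch '[{"claw":-0.3,"travel":[-0.007,-0.01,-0.1],"turn":0},{"claw":-0.3,"travel":[-0.007,-0.01,-0.2],"turn":0},{"claw":-0.3,"travel":[-0.007,-0.01,-0.3],"turn":0},{"claw":-0.3,"travel":[-0.007,-0.01,-0.4],"turn":0},{"claw":-0.3,"travel":[-0.007,-0.01,-0.45],"turn":0}]'
python3 -m inch '[{"claw":-0.3,"travel":[0,0,-0.015],"turn":0},{"claw":-0.3,"travel":[0,0,-0.03],"turn":0},{"claw":-0.3,"travel":[0,0,-0.045],"turn":0},{"claw":-0.3,"travel":[0,0,-0.055],"turn":0},{"claw":-0.3,"travel":[0,0,-0.055],"turn":0}]'
```

```text
clock: 11.65
position: [0.4593, -0.2738, 0.0226]
ee_rot: [-0.001, 0.998, -0.056, -0.001]
contact_force: [0.0, 0.6, -1.6]
width: 0.0348
gripper_force: 50.9
clock: 12.15
position: [0.4603, -0.2758, 0.0131]
ee_rot: [0.0, 0.998, -0.057, 0.0]
contact_force: [-0.1, -0.3, -1.0]
width: 0.0349
gripper_force: 50.9
```

```bash
python3 -m inch '[{"claw":-0.3,"travel":[0,0,-0.008],"turn":0},{"claw":-0.3,"travel":[0,0,-0.015],"turn":0},{"claw":-0.3,"travel":[0,0,-0.015],"turn":0}]'
python3 -m inch '[{"claw":-0.3,"travel":[0,0,-0.005],"turn":0},{"claw":-0.3,"travel":[0,0,-0.01],"turn":0},{"claw":-0.3,"travel":[0,0,-0.01],"turn":0}]'
```

```text
clock: 12.45
position: [0.4601, -0.2757, 0.0098]
ee_rot: [-0.0, 0.998, -0.057, -0.0]
contact_force: [0.1, -0.1, -0.9]
width: 0.0344
gripper_force: 50.9
clock: 12.75
position: [0.4603, -0.2758, 0.0083]
ee_rot: [0.0, 0.998, -0.057, 0.0]
contact_force: [-1.7, 0.4, 2.7]
width: 0.0348
gripper_force: 51.3
```

It touched down at the predicted height. Release and rise.

```bash
python3 -m inch '[{"claw":-0.1,"travel":[0,0,0],"turn":0},{"claw":0.1,"travel":[0,0,0],"turn":0},{"claw":0.2,"travel":[0,0,0],"turn":0},{"claw":0.2,"travel":[0,0,0],"turn":0},{"claw":0.2,"travel":[0,0,0],"turn":0}]' 40
python3 -m inch '[{"claw":0.2,"travel":[0,0,0.05],"turn":0},{"claw":0.2,"travel":[0,0,0.15],"turn":0},{"claw":0.2,"travel":[0,0,0.3],"turn":0},{"claw":0.2,"travel":[0,0,0.5],"turn":0},{"claw":0.5,"travel":[0,0,0.7],"turn":0}]'
python3 -m inch '[{"claw":1,"travel":[0,0.25,0],"turn":0.01},{"claw":1,"travel":[0,0.5,0],"turn":0.02},{"claw":1,"travel":[0,0.75,0],"turn":0.03},{"claw":1,"travel":[0,0.95,0],"turn":0.035},{"claw":1,"travel":[0,0.95,0],"turn":0.035}]'
python3 -m inch '[{"claw":1,"travel":[0,0.25,0],"turn":0},{"claw":1,"travel":[0,0.5,0],"turn":0},{"claw":1,"travel":[0,0.75,0],"turn":0},{"claw":1,"travel":[0,0.95,0],"turn":0},{"claw":1,"travel":[0,0.95,0],"turn":0}]'
python3 - <<'E'
from h import *
np.set_printoptions(precision=4,suppress=True)
for n,roi in(('top',(225,262,395,425)),('side',(180,230,345,405))):
    im=snap(n,n+'5.png');hsv=cv2.cvtColor(im,cv2.COLOR_BGR2HSV)
    r=np.zeros(im.shape[:2],np.uint8);r[roi[0]:roi[1],roi[2]:roi[3]]=1
    m=((hsv[...,0]<12)&(hsv[...,1]>130)&(hsv[...,2]>115)).astype(np.uint8)*r
    ys,xs=np.where(m)
    if len(xs)<20: print(n,len(xs));continue
    P=atz(n,np.c_[xs,ys],.030)[:,:2];e=np.linalg.eigh(np.cov(P.T))[1][:,1]
    print(n,len(xs),P.mean(0),cv2.minAreaRect((P*1000).astype(np.float32)),np.degrees(np.arctan2(e[1],e[0])))
E
```

```text
clock: 13.25
position: [0.4602, -0.2758, 0.0079]
ee_rot: [0.0, 0.998, -0.057, 0.0]
contact_force: [0.6, 0.3, 0.2]
width: 0.0508
gripper_force: 0.0
clock: 13.75
position: [0.4599, -0.2755, 0.1498]
ee_rot: [-0.0, 0.998, -0.057, -0.0]
contact_force: [1.5, 0.3, 0.3]
width: 0.0634
gripper_force: 0.0
clock: 14.25
position: [0.459, -0.0812, 0.1487]
ee_rot: [-0.001, 1.0, 0.001, -0.0]
contact_force: [-0.5, -0.7, -0.9]
width: 0.0854
gripper_force: 0.0
clock: 14.75
position: [0.4605, 0.1078, 0.1486]
ee_rot: [-0.001, 1.0, 0.001, 0.001]
contact_force: [0.5, -0.8, 0.2]
width: 0.0855
gripper_force: 0.0
top 224 [ 0.4625 -0.2762] ((462.6078186035156, -276.4253234863281), (34.962127685546875, 68.26959228515625), 83.35774230957031) 171.3285236585502
side 248 [ 0.4628 -0.2715] ((463.7809143066406, -271.7887878417969), (49.76590347290039, 68.9355239868164), 83.97640228271484) 169.77302382408374
```

The short stone measures at (0.4626, -0.276), within 2 mm of its pocket's centre and aligned. Now the long stone.

```bash
python3 -m inch '[{"claw":1,"travel":[0.008,0.19,-0.1],"turn":0},{"claw":1,"travel":[0.008,0.19,-0.25],"turn":0},{"claw":1,"travel":[0.008,0.19,-0.4],"turn":0},{"claw":1,"travel":[0.008,0.19,-0.5],"turn":0},{"claw":1,"travel":[0.008,0.19,-0.6],"turn":0}]'
python3 -m inch '[{"claw":1,"travel":[0,0,-0.06],"turn":0},{"claw":1,"travel":[0,0,-0.12],"turn":0},{"claw":1,"travel":[0,0,-0.12],"turn":0},{"claw":1,"travel":[0,0,-0.12],"turn":0}]'
python3 - <<'E'
from h import *
im=snap('side','s6.png'); p=get_state()['position'];u=proj('side',[p])[0].astype(int);print(u)
E
```

```text
clock: 15.35
position: [0.4623, 0.1401, 0.0271]
ee_rot: [0.0, 1.0, -0.003, -0.0]
contact_force: [0.4, -0.1, -0.6]
width: 0.0853
gripper_force: 0.0
clock: 15.75
position: [0.4624, 0.1409, 0.0041]
ee_rot: [0.0, 1.0, -0.003, 0.0]
contact_force: [0.8, 1.0, 0.2]
width: 0.0854
gripper_force: 0.0
[317 309]
```

```bash
python3 -m inch '[{"claw":1,"travel":[0,0.022,0],"turn":0},{"claw":0.4,"travel":[0,0.022,0],"turn":0},{"claw":0.1,"travel":[0,0.022,0],"turn":0},{"claw":-0.3,"travel":[0,0.022,0],"turn":0},{"claw":-0.3,"travel":[0,0.022,0],"turn":0}]' 40
python3 -m inch '[{"claw":-0.3,"travel":[0,0,0],"turn":0},{"claw":-0.3,"travel":[0,0,0],"turn":0},{"claw":-0.3,"travel":[0,0,0],"turn":0}]' 60
```

```text
clock: 16.3
position: [0.4619, 0.1465, 0.0044]
ee_rot: [0.0, 1.0, -0.001, 0.0]
contact_force: [-0.9, -1.6, 2.0]
width: 0.0351
gripper_force: 40.7
clock: 16.6
position: [0.462, 0.1465, 0.0045]
ee_rot: [0.0, 1.0, -0.001, 0.0]
contact_force: [-1.9, -1.2, 5.9]
width: 0.0345
gripper_force: 60.1
```

Gripped. Lift, carry and turn to the case's y axis.

```bash
python3 -m inch '[{"claw":-0.3,"travel":[0,0,0.05],"turn":0},{"claw":-0.3,"travel":[0,0,0.15],"turn":0},{"claw":-0.3,"travel":[0,0,0.3],"turn":0},{"claw":-0.3,"travel":[0,0,0.45],"turn":0},{"claw":-0.3,"travel":[0,0,0.55],"turn":0}]' 60
python3 -m inch '[{"claw":-0.3,"travel":[0,-0.08,0],"turn":0.03},{"claw":-0.3,"travel":[0,-0.2,0],"turn":0.07},{"claw":-0.3,"travel":[0.01,-0.35,0],"turn":0.11},{"claw":-0.3,"travel":[0.02,-0.5,0],"turn":0.15},{"claw":-0.3,"travel":[0.03,-0.65,0],"turn":0.19}]'
python3 -m inch '[{"claw":-0.3,"travel":[0.01,-0.15,0],"turn":0.04},{"claw":-0.3,"travel":[0.02,-0.3,0],"turn":0.08},{"claw":-0.3,"travel":[0.03,-0.45,0],"turn":0.12},{"claw":-0.3,"travel":[0.03,-0.6,0],"turn":0.16},{"claw":-0.3,"travel":[0.03,-0.7,0],"turn":0.2}]'
python3 -m inch '[{"claw":-0.3,"travel":[0,-0.08,0],"turn":0.035},{"claw":-0.3,"travel":[0,-0.155,0],"turn":0.075},{"claw":-0.3,"travel":[0,-0.155,0],"turn":0.075},{"claw":-0.3,"travel":[0,-0.155,0],"turn":0.075},{"claw":-0.3,"travel":[0,-0.155,0],"turn":0.075}]'
python3 - <<'E'
from h import *
for n in('side','top'): snap(n,n+'7.png')
s=get_state();q=s['ee_rot'];print(s['position'],np.degrees(2*np.arctan2(q[2],q[1])))
im=cv2.imread('pics/side7.png');t=cv2.imread('pics/top7.png')
a=cv2.resize(im[130:280,270:430],None,fx=2.5,fy=2.5,interpolation=cv2.INTER_CUBIC);b=cv2.resize(t[170:320,330:490],None,fx=2.5,fy=2.5,interpolation=cv2.INTER_CUBIC)
cv2.imwrite('pics/m7.png',np.hstack([a,b]))
E
```

```text
clock: 17.1
position: [0.4622, 0.1469, 0.116]
ee_rot: [-0.0, 1.0, -0.002, 0.001]
contact_force: [0.8, 0.2, -2.0]
width: 0.0345
gripper_force: 60.6
clock: 17.6
position: [0.4673, 0.0159, 0.1141]
ee_rot: [-0.0, 0.955, 0.295, -0.0]
contact_force: [0.1, -0.6, -2.1]
width: 0.0341
gripper_force: 60.6
clock: 18.1
position: [0.4736, -0.1251, 0.114]
ee_rot: [0.0, 0.818, 0.575, -0.0]
contact_force: [0.4, -0.5, -2.4]
width: 0.0346
gripper_force: 60.6
clock: 18.6
position: [0.4734, -0.1533, 0.1139]
ee_rot: [-0.001, 0.746, 0.665, 0.0]
contact_force: [0.4, 0.1, -2.6]
width: 0.0344
gripper_force: 60.6
[ 0.47360898 -0.15340246  0.1139125 ] 83.50143109566315
```

View pics/m7.png

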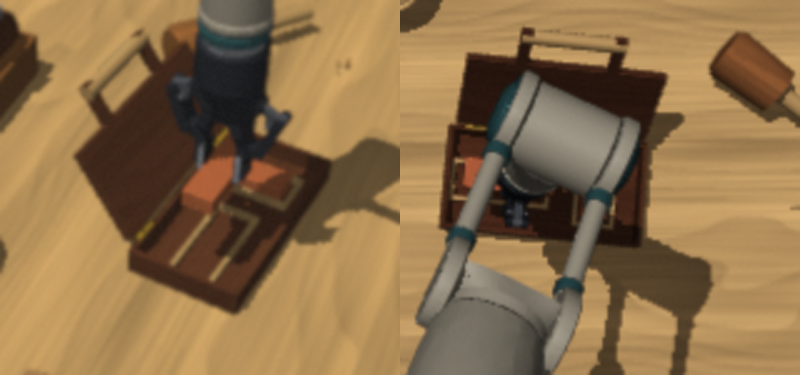

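The long stone hangs over its pocket at left crop (210,185), and the short one is seen in its own pocket at (265,180). A quick check of the stone's end position comes before lowering.

```bash
python3 - <<'E'
from h import *
np.set_printoptions(precision=1,suppress=True)
th=np.radians(83.5);y=np.array([np.cos(th),np.sin(th)]);x=np.array([y[1],-y[0]])
c=np.array([.4736,-.1534]);b=.1134
for n,o,s in(('side',[270,130],0),('top',[330,170],400)):
    for sh in(0,.005):
        P=[np.r_[c+y*(.055+sh)+x*k*.018,b+h] for k in(1,-1) for h in(.022,0)]
        print(n,sh,((proj(n,P)-o+.5)*2.5-.5+[s,0]).ravel())
for n,sl in(('side',(slice(195,225),slice(335,360))),('top',(slice(228,250),slice(350,372)))):
    im=cv2.imread(f'pics/{n}7.png')[sl];h=cv2.cvtColor(im,cv2.COLOR_BGR2HSV)
    m=(h[...,0]<12)&(h[...,1]>130)&(h[...,2]>115);ys,xs=np.where(m)
    o=[270,130] if n=='side' else [330,170]
    f=lambda u,v:((np.array([u+sl[1].start,v+sl[0].start])-o+.5)*2.5-.5+[0 if n=='side' else 400,0])
    print(n,f(xs.min(),ys[xs==xs.min()].mean()),f(xs[ys==ys.max()].mean(),ys.max()),f(xs[ys==ys.min()].mean(),ys.min()))
E
```

```text
side 0 [183.1 188.6 182.1 204.1 213.9 200.6 212.5 216.1]
side 0.005 [180.8 191.4 179.9 206.9 211.7 203.5 210.3 218.9]
top 0 [467.  156.3 465.5 158.4 464.3 186.  462.8 187.5]
top 0.005 [462.9 155.9 461.4 158.  460.2 185.5 458.7 187.1]
side [183.2 190.8] [205.8 210.8] [214.5 163.2]
top [463.2 180.8] [497.  188.2] [472.  158.2]
```

```bash
python3 -m inch '[{"claw":-0.3,"travel":[0,-0.004,-0.1],"turn":0},{"claw":-0.3,"travel":[0,-0.004,-0.2],"turn":0},{"claw":-0.3,"travel":[0,-0.004,-0.3],"turn":0},{"claw":-0.3,"travel":[0,-0.004,-0.4],"turn":0},{"claw":-0.3,"travel":[0,-0.004,-0.45],"turn":0}]'
python3 -m inch '[{"claw":-0.3,"travel":[0,0,-0.015],"turn":0},{"claw":-0.3,"travel":[0,0,-0.03],"turn":0},{"claw":-0.3,"travel":[0,0,-0.045],"turn":0},{"claw":-0.3,"travel":[0,0,-0.055],"turn":0},{"claw":-0.3,"travel":[0,0,-0.055],"turn":0}]'
python3 -m inch '[{"claw":-0.3,"travel":[0,0,-0.008],"turn":0},{"claw":-0.3,"travel":[0,0,-0.015],"turn":0},{"claw":-0.3,"travel":[0,0,-0.015],"turn":0}]'
```

```text
clock: 19.2
position: [0.4728, -0.154, 0.0225]
ee_rot: [-0.001, 0.746, 0.666, -0.0]
contact_force: [-0.2, 0.6, -1.4]
width: 0.0343
gripper_force: 60.5
clock: 19.7
position: [0.4739, -0.1552, 0.0131]
ee_rot: [0.0, 0.746, 0.666, 0.0]
contact_force: [-0.6, -0.2, -3.0]
width: 0.0344
gripper_force: 60.5
clock: 20.0
position: [0.4737, -0.1551, 0.0099]
ee_rot: [-0.0, 0.746, 0.666, -0.0]
contact_force: [-0.2, 0.0, -2.8]
width: 0.0343
gripper_force: 60.5
```

```bash
python3 -m inch '[{"claw":-0.3,"travel":[0,0,-0.005],"turn":0},{"claw":-0.3,"travel":[0,0,-0.01],"turn":0},{"claw":-0.3,"travel":[0,0,-0.01],"turn":0}]'
python3 -m inch '[{"claw":-0.1,"travel":[0,0,0],"turn":0},{"claw":0.1,"travel":[0,0,0],"turn":0},{"claw":0.2,"travel":[0,0,0],"turn":0},{"claw":0.2,"travel":[0,0,0],"turn":0},{"claw":0.2,"travel":[0,0,0],"turn":0}]' 40
python3 -m inch '[{"claw":0.2,"travel":[0,0,0.05],"turn":0},{"claw":0.2,"travel":[0,0,0.15],"turn":0},{"claw":0.2,"travel":[0,0,0.3],"turn":0},{"claw":0.2,"travel":[0,0,0.5],"turn":0},{"claw":0.2,"travel":[0,0,0.7],"turn":0}]'
python3 -m inch '[{"claw":0.2,"travel":[0,0,0.2],"turn":0},{"claw":0.2,"travel":[0,0,0.4],"turn":0},{"claw":0.2,"travel":[0,0,0.6],"turn":0},{"claw":0.2,"travel":[0,0,0.6],"turn":0}]'
python3 - <<'E'
from h import *
np.set_printoptions(precision=4,suppress=True)
for n,roi in(('top',(225,262,350,395)),('side',(195,245,325,370))):
    im=snap(n,n+'8.png');hsv=cv2.cvtColor(im,cv2.COLOR_BGR2HSV)
    r=np.zeros(im.shape[:2],np.uint8);r[roi[0]:roi[1],roi[2]:roi[3]]=1
    m=((hsv[...,0]<12)&(hsv[...,1]>130)&(hsv[...,2]>115)).astype(np.uint8)*r
    ys,xs=np.where(m);P=atz(n,np.c_[xs,ys],.030)[:,:2]
    print(n,len(xs),cv2.minAreaRect((P*1000).astype(np.float32)))
print(get_state()['position'])
E
```

```text
clock: 20.3
position: [0.4739, -0.1552, 0.0085]
ee_rot: [0.0, 0.746, 0.666, 0.0]
contact_force: [-1.7, -0.3, 4.7]
width: 0.0347
gripper_force: 61.3
clock: 20.8
position: [0.4738, -0.1552, 0.0079]
ee_rot: [0.0, 0.746, 0.666, 0.0]
contact_force: [-0.2, -0.2, -1.2]
width: 0.0511
gripper_force: 0.0
clock: 21.3
position: [0.4734, -0.1549, 0.1498]
ee_rot: [-0.0, 0.746, 0.666, -0.0]
contact_force: [0.3, 0.7, -0.4]
width: 0.0511
gripper_force: 0.0
clock: 21.7
position: [0.4766, -0.1565, 0.2747]
ee_rot: [0.006, 0.746, 0.666, 0.002]
contact_force: [-0.1, -0.4, 0.1]
width: 0.0514
gripper_force: 0.0
top 157 ((475.47979736328125, -141.313720703125), (86.06745147705078, 34.45791244506836), 83.22855377197266)
side 423 ((473.9682922363281, -187.94100952148438), (196.07447814941406, 44.24108123779297), 89.92735290527344)
[ 0.4739 -0.1552  0.2693]
```

The long stone is down, touching at the same height as the short one. Now over the dowel.

```bash
python3 -m inch '[{"claw":0.2,"travel":[0.2,-0.1,0],"turn":0},{"claw":0.2,"travel":[0.4,-0.2,0],"turn":0},{"claw":0.2,"travel":[0.6,-0.28,0],"turn":0},{"claw":0.2,"travel":[0.765,-0.3625,0],"turn":0},{"claw":0.2,"travel":[0.765,-0.3625,0],"turn":0}]'
python3 -m inch '[{"claw":0.2,"travel":[0,0,0],"turn":0},{"claw":0.2,"travel":[0,0,0],"turn":0},{"claw":0.2,"travel":[0,0,-0.2],"turn":0},{"claw":0.2,"travel":[0,0,-0.2],"turn":0},{"claw":0.2,"travel":[0,0,-0.2],"turn":0}]'
python3 - <<'E'
from h import *
im=snap('side','side9.png');t=snap('top','top9.png')
print(get_state()['position'])
a=cv2.resize(im[100:250,270:430],None,fx=3.5,fy=3.5,interpolation=cv2.INTER_CUBIC)[:, :400];b=cv2.resize(t[170:320,330:490],None,fx=2.5,fy=2.5,interpolation=cv2.INTER_CUBIC)
b=cv2.copyMakeBorder(b,0,a.shape[0]-b.shape[0],0,0,cv2.BORDER_CONSTANT)
cv2.imwrite('pics/m9.png',np.hstack([a,b]))
E
```

```text
clock: 22.3
position: [0.6295, -0.2294, 0.2634]
ee_rot: [-0.001, 0.746, 0.666, -0.001]
contact_force: [-1.0, -0.2, -0.7]
width: 0.051
gripper_force: 0.0
clock: 22.8
position: [0.6255, -0.2269, 0.2281]
ee_rot: [-0.001, 0.746, 0.666, -0.0]
contact_force: [-0.1, 0.4, 0.5]
width: 0.0512
gripper_force: 0.0
[ 0.6270972  -0.22775655  0.23008056]
```

View pics/m9.png

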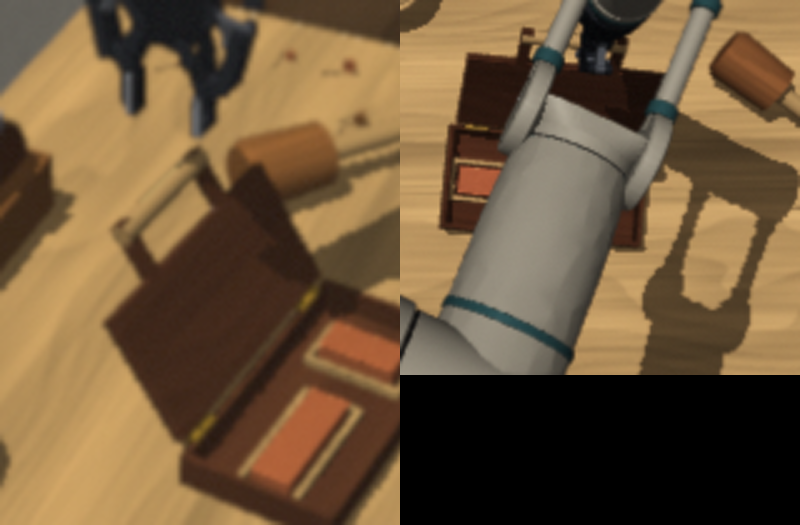

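Both stones lie inside their rib frames: long at left crop (300,440), short at (355,350). The open fingertips, at (133,112) and (200,133), straddle the line of the dowel ((120,235)–(200,160)). I'll check tip height and centring numerically.

```bash
python3 - <<'E'
from h import *
np.set_printoptions(precision=1,suppress=True)
cr=lambda a:(np.array(a)+.5)/3.5-.5+[270,100]
th=np.radians(-6.5);x=np.array([np.cos(th),np.sin(th),0]);p=get_state()['position']
print('obs +x tip',cr((133,112)),'-x tip',cr((200,133)))
for o in(0,.01,.02,.03): print(o,proj('side',[p+x*.0255+[0,0,o],p-x*.0255+[0,0,o],p+x*.033+[0,0,o],p-x*.033+[0,0,o]]).ravel())
print('bar ends obs',cr((120,232)),cr((200,157)))
b=np.array([.628,-.2285,.168]);y=np.array([-x[1],x[0],0])
print(proj('side',[b+y*.055,b-y*.055]).ravel())
E
```

```text
obs +x tip [307.6 131.6] -x tip [326.8 137.6]
0 [309.4 134.9 325.6 140.4 307.  134.2 328.  141.2]
0.01 [309.4 131.9 325.6 137.3 307.  131.1 328.1 138.1]
0.02 [309.3 128.7 325.7 134.2 307.  127.9 328.2 135. ]
0.03 [309.3 125.6 325.8 131.  307.  124.8 328.3 131.8]
bar ends obs [303.9 165.9] [326.8 144.5]
[306.9 166.2 326.6 146.2]
```

Tips sit about 9 mm above the reported TCP, as inferred. Lower to 0.147 and close.

```bash
python3 -m inch '[{"claw":0.2,"travel":[0,0,-0.1],"turn":0},{"claw":0.2,"travel":[0,0,-0.2],"turn":0},{"claw":0.2,"travel":[0,0,-0.3],"turn":0},{"claw":0.2,"travel":[0,0,-0.38],"turn":0},{"claw":0.2,"travel":[0,0,-0.415],"turn":0}]' 30
python3 -m inch '[{"claw":0.2,"travel":[0,0,0],"turn":0},{"claw":0,"travel":[0,0,0],"turn":0},{"claw":-0.2,"travel":[0,0,0],"turn":0},{"claw":-0.4,"travel":[0,0,0],"turn":0},{"claw":-0.5,"travel":[0,0,0],"turn":0}]'
python3 -m inch '[{"claw":-0.7,"travel":[0,0,0],"turn":0},{"claw":-0.7,"travel":[0,0,0],"turn":0},{"claw":-0.7,"travel":[0,0,0],"turn":0},{"claw":-0.7,"travel":[0,0,0],"turn":0},{"claw":-0.7,"travel":[0,0,0],"turn":0}]'
```

```text
clock: 23.4
position: [0.6268, -0.2277, 0.1451]
ee_rot: [0.0, 0.746, 0.666, 0.0]
contact_force: [-0.6, -0.4, -0.5]
width: 0.0514
gripper_force: 0.0
clock: 23.9
position: [0.6281, -0.228, 0.1461]
ee_rot: [0.002, 0.746, 0.666, 0.001]
contact_force: [1.9, 0.5, 1.6]
width: 0.0214
gripper_force: 1.0
clock: 24.4
position: [0.6284, -0.2281, 0.1461]
ee_rot: [0.002, 0.746, 0.666, 0.001]
contact_force: [4.2, 0.1, 6.6]
width: 0.0168
gripper_force: 29.4
```

Gripped at 17 mm. Now swing it along the arc.

```bash
python3 -m inch '[{"claw":-0.7,"travel":[-0.017,0.002,0.011],"turn":0},{"claw":-0.7,"travel":[-0.034,0.004,0.022],"turn":0},{"claw":-0.7,"travel":[-0.07,0.008,0.043],"turn":0},{"claw":-0.7,"travel":[-0.106,0.012,0.062],"turn":0},{"claw":-0.7,"travel":[-0.144,0.016,0.079],"turn":0}]' 30
python3 -m inch '[{"claw":-0.7,"travel":[0,0,0],"turn":0},{"claw":-0.7,"travel":[0,0,0],"turn":0}]'
```

```text
clock: 24.9
position: [0.6006, -0.2249, 0.1623]
ee_rot: [0.003, 0.746, 0.666, 0.002]
contact_force: [6.2, -0.2, 6.5]
width: 0.017
gripper_force: 29.3
clock: 25.1
position: [0.6003, -0.2249, 0.1625]
ee_rot: [0.003, 0.746, 0.666, 0.002]
contact_force: [5.3, 0.1, 5.8]
width: 0.0164
gripper_force: 29.9
```

```bash
python3 -m inch '[{"claw":-0.7,"travel":[-0.038,0.004,0.015],"turn":0},{"claw":-0.7,"travel":[-0.077,0.009,0.028],"turn":0},{"claw":-0.7,"travel":[-0.116,0.013,0.039],"turn":0},{"claw":-0.7,"travel":[-0.156,0.018,0.049],"turn":0},{"claw":-0.7,"travel":[-0.156,0.018,0.049],"turn":0}]'
python3 -m inch '[{"claw":-0.7,"travel":[-0.04,0.004,0.007],"turn":0},{"claw":-0.7,"travel":[-0.08,0.009,0.012],"turn":0},{"claw":-0.7,"travel":[-0.11,0.013,0.014],"turn":0},{"claw":-0.7,"travel":[-0.14,0.016,0.0155],"turn":0},{"claw":-0.7,"travel":[-0.163,0.019,0.016],"turn":0}]'
python3 -m inch '[{"claw":-0.7,"travel":[0,0,0],"turn":0},{"claw":-0.7,"travel":[0,0,0],"turn":0},{"claw":-0.7,"travel":[0,0,0],"turn":0},{"claw":-0.7,"travel":[0,0,0],"turn":0},{"claw":-0.7,"travel":[0,0,0],"turn":0}]'
python3 - <<'E'
from h import *
np.set_printoptions(precision=4,suppress=True)
for n in('side','top'): snap(n,n+'10.png')
t=cv2.imread('pics/side10.png');hsv=cv2.cvtColor(t,cv2.COLOR_BGR2HSV)
m=((hsv[...,0]<12)&(hsv[...,1]>130)&(hsv[...,2]>115)).astype(np.uint8);r=np.zeros_like(m);r[180:250,330:400]=1
n,l,s,c=cv2.connectedComponentsWithStats(m*r);print(s[1:],c[1:])
print(atz('side',c[1:],.027)[:,:2])
E
```

```text
clock: 25.6
position: [0.5657, -0.2209, 0.1713]
ee_rot: [0.0, 0.746, 0.666, -0.0]
contact_force: [2.8, -0.7, 7.3]
width: 0.017
gripper_force: 31.7
clock: 26.1
position: [0.5333, -0.2172, 0.1737]
ee_rot: [-0.0, 0.746, 0.666, -0.0]
contact_force: [1.7, -1.2, 10.1]
width: 0.017
gripper_force: 31.8
clock: 26.6
position: [0.5337, -0.2172, 0.1738]
ee_rot: [-0.0, 0.746, 0.666, -0.001]
contact_force: [0.3, -0.6, 5.5]
width: 0.017
gripper_force: 31.5
[[365 196  22  13 174]
 [342 211  28  29 359]] [[375.0402 201.0402]
 [355.2089 224.9331]]
[[ 0.4564 -0.2709]
 [ 0.4749 -0.1513]]
```

The lid stands upright within about 0.02 rad by geometry and is still gripped at 31 N with almost no side force. Both stones are still in their pockets, so I'm handing in.

```bash
python3 -c "
from rig import ticket
print(ticket.sign_off())"
```

```text
the job is handed in; nothing more can be done
None
```

The job is handed in at about 27 s of the 72 s, with no verdict returned: both stones measured in their pockets, and the lid was held upright at its balance point (about 0.02 rad by geometry, 31 N grip).

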